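# Find and seat the rocking sample-cell cover

### The arm

A 6-joint arm with a two-finger parallel gripper is mounted at the origin on the work surface. World frame = base frame: x ahead of the robot, y to its left, z up, the work surface at z = 0. Lengths are in mm, angles in degrees, forces in N, time in s.
With the tool pointing down it reaches from about 300 to 850 mm from the base axis. Payload 4.2 kg.
Tool frame: the origin (TCP) lies between the finger pads; the fingertips stand 22 mm ahead of it and the grasp point (between the pads) lies 3 mm ahead of it; z points along the fingers, y is the direction in which the jaws open and shut (so a half turn about z gives the same grasp; the last joint's range is limited). The gripper opens to 91 mm and grips with 3 to 60 N. Pads are 32 mm wide; open, the fingers measure 118 mm over their backs; the gripper's body (76 mm by 178 mm) begins 60 mm behind the grasp point.
Start: joints at [-77.922, 18.312, 89.639, -0, 72.044, -1.146], TCP at [131.536, -559.767, 235.976] pointing down, gripper open.
Joint ranges: [-177.97, 177.97], [-48.28, 115.42], [12.27, 149.76], [-77.06, 257.06], [2.81, 150.46], [-146.56, 146.56]. Speed limits (degrees/s): [147.25, 147.25, 180, 180, 180, 180].

### API

Orientations are given as [roll, pitch, yaw] about the fixed x, y, z axes, in that order (R = Rz(yaw) Ry(pitch) Rx(roll)).
In Python, from workcell import telemetry, cams, env gives the robot as it stands.
- The arm moves only by the shell command python3 -m inch 'ROWS' [FORCE]. ROWS is JSON, a list of rows, each an object of numbers: "x", "y", "z": the shift along the tool's x, y, z in cm; "yaw": the turn about the tool's z in units of 5 degrees (1.0 is 5 degrees); "gripper": the gripper's target within -1 to 1 (fully open at 1, half-way at 0, shut at -1). A call has 1 to 12 rows; each row shifts and turns the commanded pose from where the row before left it, along the tool's axes as they then stand; what a row does not reach is not made up. A row lasts 1/12 s, in which the tool goes at most 41.7 mm and 7.16 degrees, less where a joint would pass 70% of its speed; a pose out of reach is approached as far as the arm can. A call is refused whole if a number of a shift passes 4.17 or a number of a turn 1, either way. A call with a gripper value outside its range is refused whole. The fingers move at their own pace and stop on an object; FORCE is the grip in N (left out, the last holds). Time passes only in rows, so rows that do not move let the fingers close. It gives the time, the measured TCP pose, the force and the opening at its end, in the units of the state.
- telemetry.state(): the state, without advancing time (a new reading comes with each control period).
- cams.grab_frame(name): name is "scene" or "top"; returns a dict with "pixels" (480x640x3 uint8, red, green, blue), "mtx" (3x3 intrinsics, pixels), "rvec" (rotation vector, rad) and "tvec" (3), from world to camera coordinates, as OpenCV has them. Camera axes: x right, y down, z forward; pixel columns grow to the right and rows downward; lengths in mm; the calibration is good to about 2 mm. A picture is of the moment at which its call begins. There is no depth.
- env.job_done(): hands the job in, once; it reports no verdict.
The state is a dict: "time_s": time; "qpos": joint angles; "qvel": joint speeds; "effort": joint torques, N m; "ee_pos": TCP position; "ee_rot": TCP orientation; "force": force on the tool from outside, world axes, zero at the start; "torque": the same for the moment, N m; "gripper_width": finger opening in mm.
Only numpy, scipy, OpenCV 4.12 (cv2) and the standard library are available. Lean on these libraries where they do the work, as an engineer would, in place of code of your own. Each camera call takes 0.05 s, during which the arm holds its last target. There are 200 camera calls.

### The job

One of the four identical blue sample-cell covers is not seated: press them one after another near an edge with a fingertip until one rocks under it, then press that cover down at its middle until it is fully home and level. Finish while still holding it down with the fingertips, so that its gasket beds in. Nothing needs to be gripped: only press, and do not lift or shift the other things on the bench.

Things in the scene. Friction and masses are not known exactly. Their poses are not given: they have to be found in the camera images.
- cover_1: One of four identical, shuffled square blue push-on covers, 80 x 80 mm, plate 8 mm thick, small white dot in the middle, each on a white sample cell 100 mm square with sides parallel to the cover's. Origin: centre of the plate's underside, so the upper face is 8 mm along +z; x and y run along the cover's sides, z up. Captive: cannot be taken off.
- cover_2: Second cover, identical to cover_1, axes and origin alike. Of all four: the cells stand at slightly different heights (upper faces 61 to 71 mm above the bench), so height does not tell which cover is loose. Exactly one of the four is loose. A seated cover does not give when pressed anywhere.
- cover_3: Third cover, identical to cover_1, axes and origin alike. Of all four: the loose one lies level until touched; pressed 25 to 32 mm from its middle towards any side, 1 to 2 N tip it about 0.15 rad (that side sinks about 4 mm, the far side rises) until it bottoms on that side; released, it springs level again.
- cover_4: Fourth cover, identical to cover_1, axes and origin alike. Of all four: the loose one, pressed at its middle, slides straight down 5 mm against a steady friction of about 8 N (about 12 N if pressed 10 mm off the middle), then stops hard and stays down, level.
- bulb: orange blower bulb standing with its nozzle up, 58 mm across, 95 mm tall; origin at the centre of its foot. Not part of the job: leave alone.
- jar: small amber jar with black cap, 48 mm across, 60 mm tall; origin at the centre of its foot. Not part of the job: leave alone.
- beaker: clear glass beaker, 66 mm across, 80 mm tall; origin at the centre of its foot. Not part of the job: leave alone.
- die_block: bright steel block 45 x 45 x 30 mm tall; origin at the centre of its underside. Not part of the job: leave alone.
- puck: aluminium cylinder 36 mm across, 25 mm tall; origin at the centre of its underside. Not part of the job: leave alone.
- spatula: laboratory spatula lying flat, 170 mm long along its x; origin at the middle of its underside. Not part of the job: leave alone.

How it is judged (in metres and radians):
On the way, in this order (a step that is already met when the one before it is completed fails the run):
1. the loose cover is found: pressed near an edge, it rocks (tilts by more than 0.07 rad) (angle between any of cover_1, cover_2, cover_3, cover_4's own z axis and vertical above 0.07 rad), for 0.1 s.
2. that cover is pressed home: down by more than 3.4 mm and level (((distance of cover_1 from where it was at the start of the episode above 0.0034 m and angle between cover_1's own z axis and vertical below 0.05 rad) or (distance of cover_2 from where it was at the start of the episode above 0.0034 m and angle between cover_2's own z axis and vertical below 0.05 rad) or (distance of cover_3 from where it was at the start of the episode above 0.0034 m and angle between cover_3's own z axis and vertical below 0.05 rad) or (distance of cover_4 from where it was at the start of the episode above 0.0034 m and angle between cover_4's own z axis and vertical below 0.05 rad))), for 0.2 s.
At the end, for the whole second after the job is handed in: The cover that rocked is down by more than 3.4 mm of its 5 mm and level within 0.05 rad, and the fingers still press on that same cover with more than 1 N; all covers are level; the other things are at rest within 20 mm of where they started (((distance of cover_1 from where it was at the start of the episode above 0.0034 m and angle between cover_1's own z axis and vertical below 0.05 rad and contact force between the fingers and cover_1 above 1 N) or (distance of cover_2 from where it was at the start of the episode above 0.0034 m and angle between cover_2's own z axis and vertical below 0.05 rad and contact force between the fingers and cover_2 above 1 N) or (distance of cover_3 from where it was at the start of the episode above 0.0034 m and angle between cover_3's own z axis and vertical below 0.05 rad and contact force between the fingers and cover_3 above 1 N) or (distance of cover_4 from where it was at the start of the episode above 0.0034 m and angle between cover_4's own z axis and vertical below 0.05 rad and contact force between the fingers and cover_4 above 1 N)) and angle between each of cover_1, cover_2, cover_3, cover_4's own z axis and vertical below 0.05 rad and distance of each of bulb, jar, beaker, die_block, puck, spatula from where it was at the start of the episode below 0.02 m and linear speed of each of bulb, jar, beaker, die_block, puck, spatula below 0.02 m/s); the arm keeps its last pose, push and grip.
It fails at once if one of the bystanders (bulb, jar, beaker, steel block, puck, spatula) is pushed away, lifted or tipped (moves over 20 mm) (distance of any of bulb, jar, beaker, die_block, puck, spatula from where it was at the start of the episode above 0.02 m).
It also fails if it takes over 58 s, if anything falls off the work surface, if the arm or the gripper's body presses on something with over 40 N, if the wrist force passes 120 N, or if a joint passes its speed limit or range.

## Working session

There is one attempt and no reset: what is moved stays moved. The work goes in short steps, Python scripts to look and compute and a shell command to move; the robot and the scene stay as the last step left them, time stands still between calls to the robot, and variables do not carry over. Pictures are saved under pics/ and viewed, about 8 in all and at most 12, crops included, and the job is handed in when it is done.

```bash
mkdir -p pics; cat > h.py <<'E'
import cv2, numpy as np
from workcell import telemetry, cams, env
def ray(f,uv,z):
    R=cv2.Rodrigues(np.array(f["rvec"],float))[0];t=np.array(f["tvec"],float).ravel()
    d=R.T@np.linalg.inv(np.array(f["mtx"],float))@np.array([uv[0],uv[1],1.]);c=-R.T@t
    return c+d*(z-c[2])/d[2]
E
python3 - <<'E'
from h import *
s=telemetry.state();print(s)
for n in("top","scene"):
    f=cams.grab_frame(n);p=f["pixels"];cv2.imwrite(f"pics/{n}0.png",p[:,:,::-1])
    h=cv2.cvtColor(p,cv2.COLOR_RGB2HSV);m=cv2.inRange(h,(95,100,40),(130,255,255))
    for c in cv2.findContours(m,0,2)[0]:
        if cv2.contourArea(c)>150:
            r=cv2.minAreaRect(c);M=cv2.moments(c);b=cv2.boxPoints(r)
            w=[ray(f,q,66) for q in b]
            e=w[1]-w[0]
            print(n,np.round(r[0]),cv2.contourArea(c),np.round(ray(f,(M['m10']/M['m00'],M['m01']/M['m00']),66)),np.round(np.mean(w,0)),"ang",np.degrees(np.arctan2(e[1],e[0])),np.linalg.norm(e),np.linalg.norm(w[2]-w[1]))
E
```

```text
{'time_s': 0.0, 'qpos': array([-7.79229390e+01,  1.83514180e+01,  8.97058207e+01, -3.63235887e-04,
        7.20442639e+01, -1.14582708e+00]), 'qvel': array([-0.05208352, -0.02381245, -0.00885826, -0.05789455, -0.02298293,
        0.01993839]), 'effort': array([-1.81788964e-03, -4.12465203e+01, -2.31972206e+01,  7.27649918e-02,
        4.56630508e-02, -1.36237604e-04]), 'ee_pos': array([ 131.42777611, -559.30039196,  235.12645486]), 'ee_rot': array([-1.79898511e+02, -1.68448352e-03,  1.32229989e+01]), 'force': array([-0.28764515,  0.87506914,  1.03498443]), 'torque': array([-0.00355992, -0.01734598, -0.03822417]), 'gripper_width': 91.18488829443322}
top [269. 261.] 1610.5 [493. 124.  66.] [493. 124.  66.] ang -82.50830861769612 80.1516362476096 79.35461800545544
top [500. 245.] 1727.0 [ 524. -318.   66.] [ 524. -318.   66.] ang -86.00732753258703 83.0642616830217 78.82916995983345
top [390. 246.] 1637.0 [ 522. -109.   66.] [ 521. -109.   66.] ang -79.59684001025238 80.64874015431388 78.69549546275265
top [155. 233.] 1627.0 [547. 348.  66.] [547. 348.  66.] ang -0.9485374165611729 79.30980794348665 84.19814077170322
top [624. 208.] 478.5 [ 594. -552.   66.] [ 595. -552.   66.] ang -81.64436625540613 63.124263576842 31.611435801822182
scene [130. 293.] 1982.0 [ 543. -325.   66.] [ 540. -322.   66.] ang 95.11890512126475 94.41470012550403 104.19111856110462
scene [252. 251.] 1656.0 [ 538. -116.   66.] [ 532. -111.   66.] ang 105.08132649577871 125.74998948453886 122.06275381248032
scene [353. 207.] 1065.5 [501. 119.  66.] [497. 124.  66.] ang 98.9575190678573 139.02588376453818 124.00621485146486
scene [458. 191.] 957.5 [562. 339.  66.] [560. 343.  66.] ang 88.69565309321851 143.42982518910185 127.15731336824003
```

View pics/top0.png

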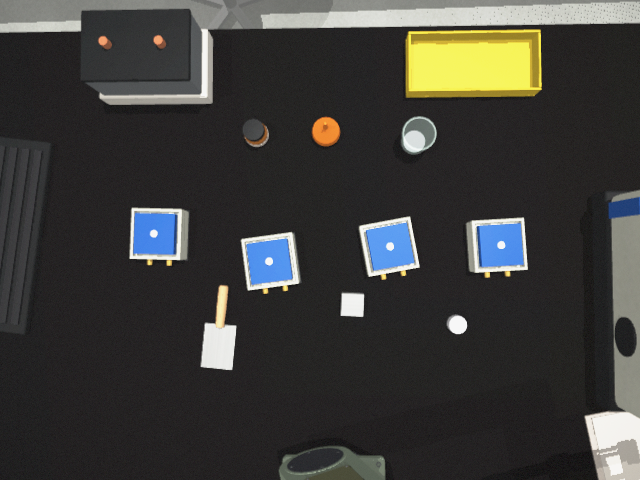

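View pics/scene0.png

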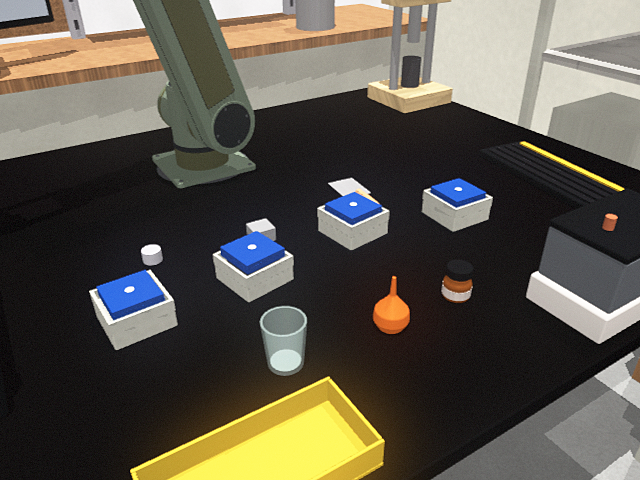

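The top view shows four covers at pixels (155,233), (269,261), (390,246) and (500,245). The bulb, jar and beaker are above them in the picture, the steel block, puck and spatula below, and all are clear of the row. The scene view shows the same four with clear white dots, so I'll triangulate those.

```bash
python3 - <<'E'
from h import *
D={}
for n in("top","scene"):
    p=cv2.imread(f"pics/{n}0.png");f=cams.grab_frame(n)
    R=cv2.Rodrigues(np.array(f["rvec"],float))[0]
    P=np.array(f["mtx"])@np.c_[R,np.array(f["tvec"]).ravel()]
    m=cv2.inRange(cv2.cvtColor(p,cv2.COLOR_BGR2HSV),(95,100,40),(130,255,255))
    cs,hi=cv2.findContours(m,cv2.RETR_CCOMP,2);L=[]
    for i,c in enumerate(cs):
        if hi[0][i][3]>=0 and cv2.contourArea(cs[hi[0][i][3]])>900 and cv2.contourArea(c)>8:
            L.append(np.mean(c[:,0],0))
    L=sorted(L,key=lambda q:q[0]*(1 if n=="top" else -1));D[n]=(P,np.array(L));print(n,L)
X=cv2.triangulatePoints(D["top"][0],D["scene"][0],D["top"][1].T.astype(float),D["scene"][1].T.astype(float))
print((X[:3]/X[3]).T.round(1))
print(telemetry.state()["force"],telemetry.state()["time_s"])
E
```

```text
top [array([153.75, 234.25]), array([268.07692308, 261.53846154]), array([388.66666667, 247.        ]), array([501.4, 244. ])]
scene [array([458.125, 188.625]), array([352.875, 203.625]), array([250.83333333, 246.66666667]), array([128.05882353, 289.05882353])]
[[ 546.7  352.2   62.5]
 [ 492.5  125.4   68.7]
 [ 519.8 -107.9   63.9]
 [ 525.7 -322.5   62.8]]
[-0.4434427  -0.44873029 -0.35264718] 0.2
```

```bash
python3 -m inch '[{"x":3.72,"y":-1.5,"z":0.8,"gripper":-1},{"x":3.72,"y":-1.5,"z":0.8},{"x":3.72,"y":-1.5,"z":0.8},{"x":3.72,"y":-1.5,"z":0.8},{"x":3.72,"y":-1.5,"z":0.8},{"x":3.72,"y":-1.5,"z":0.8},{"x":3.72,"y":-1.5,"z":0.8},{"x":3.72,"y":-1.5,"z":0.8},{"x":3.72,"y":-1.5,"z":0.8},{"x":3.72,"y":-1.5,"z":0.8},{"x":3.72,"y":-1.5,"z":0.8},{"x":3.72,"y":-1.5,"z":0.8}]'
```

```text
invalid input
```

```bash
python3 -m inch '[{"yaw":0.8},{"yaw":0.8},{}]'
```

```text
invalid input
```

```bash
python3 -m inch '[{"x":0,"y":0,"z":0,"yaw":0.8,"gripper":-1},{"x":0,"y":0,"z":0,"yaw":0.8,"gripper":-1}]'; python3 -c "
from workcell import telemetry as t;s=t.state();print(s['time_s'],s['ee_pos'],s['ee_rot'])"
```

```text
time_s: 0.37
ee_pos: [131.5, -559.6, 235.7]
ee_rot: [-180.0, 0.0, 5.0]
force: [-0.7, 0.1, -0.6]
gripper_width: 80.6
0.3667 [ 131.50220744 -559.62365794  235.7125001 ] [-1.79971902e+02  2.48622801e-03  5.03206207e+00]
```

```bash
python3 -m inch '[{"x":3.47,"y":-2.02,"z":0.8,"yaw":0,"gripper":-1},{"x":3.47,"y":-2.02,"z":0.8,"yaw":0,"gripper":-1},{"x":3.47,"y":-2.02,"z":0.8,"yaw":0,"gripper":-1},{"x":3.47,"y":-2.02,"z":0.8,"yaw":0,"gripper":-1},{"x":3.47,"y":-2.02,"z":0.8,"yaw":0,"gripper":-1},{"x":3.47,"y":-2.02,"z":0.8,"yaw":0,"gripper":-1},{"x":3.47,"y":-2.02,"z":0.8,"yaw":0,"gripper":-1},{"x":3.47,"y":-2.02,"z":0.8,"yaw":0,"gripper":-1},{"x":3.47,"y":-2.02,"z":0.8,"yaw":0,"gripper":-1},{"x":3.47,"y":-2.02,"z":0.8,"yaw":0,"gripper":-1},{"x":3.47,"y":-2.02,"z":0.8,"yaw":0,"gripper":-1},{"x":3.47,"y":-2.02,"z":0.8,"yaw":0,"gripper":-1}]'; python3 -m inch '[{"x":0,"y":0,"z":0,"yaw":0,"gripper":-1},{"x":0,"y":0,"z":0,"yaw":0,"gripper":-1}]'
python3 - <<'E'
from h import *
a=cams.grab_frame("top")["pixels"];b=cams.grab_frame("scene")["pixels"]
a=cv2.resize(a[160:320,400:600],(400,320));b=cv2.resize(b[180:380,60:310],(400,320))
cv2.imwrite("pics/c1.png",np.hstack([a,b])[:,:,::-1])
E
```

```text
time_s: 1.37
ee_pos: [525.5, -279.0, 139.5]
ee_rot: [180.0, 0.0, 5.2]
force: [1.1, -1.4, -0.5]
gripper_width: 1.3
time_s: 1.53
ee_pos: [525.1, -278.9, 138.9]
ee_rot: [-180.0, 0.1, 5.4]
force: [-0.7, 0.2, -0.9]
gripper_width: 0.4
```

View pics/c1.png

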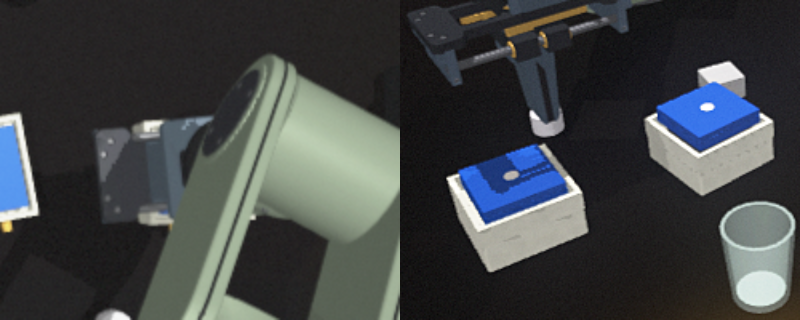

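```bash
python3 -m inch '[{"x":0,"y":0.4,"z":2.2,"yaw":0,"gripper":-1},{"x":0,"y":0,"z":2.2,"yaw":0,"gripper":-1},{"x":0,"y":0,"z":0,"yaw":0,"gripper":-1},{"x":0,"y":0,"z":0,"yaw":0,"gripper":-1}]'; python3 -m inch '[{"x":0,"y":0,"z":0.2,"yaw":0,"gripper":-1},{"x":0,"y":0,"z":0,"yaw":0,"gripper":-1}]';python3 -m inch '[{"x":0,"y":0,"z":0.2,"yaw":0,"gripper":-1},{"x":0,"y":0,"z":0,"yaw":0,"gripper":-1}]'
```

```text
time_s: 1.97
ee_pos: [522.9, -285.2, 95.6]
ee_rot: [-179.9, 0.1, 5.1]
force: [0.6, 0.0, 0.3]
gripper_width: 0.5
time_s: 2.13
ee_pos: [524.8, -285.3, 95.3]
ee_rot: [179.9, -0.1, 5.2]
force: [0.5, -0.6, -0.1]
gripper_width: 0.4
time_s: 2.3
ee_pos: [524.7, -284.7, 92.6]
ee_rot: [180.0, -0.1, 5.2]
force: [-0.1, 0.0, 0.7]
gripper_width: 0.4
```

```bash
for i in 1 2 3; do python3 -m inch '[{"x":0,"y":0,"z":0.15,"yaw":0,"gripper":-1},{"x":0,"y":0,"z":0,"yaw":0,"gripper":-1}]' | grep -E "pos|force"; done
```

```text
ee_pos: [524.5, -284.4, 90.5]
force: [0.2, 0.5, -0.3]
ee_pos: [524.4, -284.3, 88.7]
force: [-0.1, -0.5, 0.6]
ee_pos: [524.4, -284.3, 87.1]
force: [0.5, 0.4, 0.7]
```

Tip is at about 65.5 mm with no contact yet, so I'll go on.

```bash
for i in 1 2 3; do python3 -m inch '[{"x":0,"y":0,"z":0.12,"yaw":0,"gripper":-1},{"x":0,"y":0,"z":0,"yaw":0,"gripper":-1}]' | grep -E "pos|force"; done
```

```text
ee_pos: [524.4, -284.4, 86.0]
force: [0.2, 0.1, 0.2]
ee_pos: [524.4, -284.4, 84.8]
force: [0.5, -0.1, -0.4]
ee_pos: [524.6, -284.5, 84.1]
force: [0.2, -0.1, 2.9]
```

```bash
for i in 1 2; do python3 -m inch '[{"x":0,"y":0,"z":0.07,"yaw":0,"gripper":-1},{"x":0,"y":0,"z":0,"yaw":0,"gripper":-1}]' | grep -E "pos|force"; done
```

```text
ee_pos: [524.6, -284.5, 84.0]
force: [-0.8, 1.1, 6.3]
ee_pos: [524.6, -284.5, 84.0]
force: [-2.4, 1.9, 8.8]
```

Cover D (y≈-320) holds hard: z stayed at 84.0 up to 8.8 N, so it is seated. Next is the cover at y≈-108.

```bash
python3 -m inch '[{"x":0,"y":0,"z":-3,"yaw":0,"gripper":-1},{"x":0.15,"y":-3.5,"z":0,"yaw":0,"gripper":-1},{"x":0.15,"y":-3.5,"z":0,"yaw":0,"gripper":-1},{"x":0.15,"y":-3.5,"z":0,"yaw":0,"gripper":-1},{"x":0.15,"y":-3.5,"z":0,"yaw":0,"gripper":-1},{"x":0.15,"y":-3.5,"z":0,"yaw":0,"gripper":-1},{"x":0.15,"y":-3.5,"z":0,"yaw":0,"gripper":-1},{"x":0,"y":0,"z":0,"yaw":0,"gripper":-1},{"x":0,"y":0,"z":1.8,"yaw":0,"gripper":-1},{"x":0,"y":0,"z":0,"yaw":0,"gripper":-1},{"x":0,"y":0,"z":0,"yaw":0,"gripper":-1}]'
for i in 1 2 3 4; do python3 -m inch '[{"x":0,"y":0,"z":0.12,"yaw":0,"gripper":-1},{"x":0,"y":0,"z":0,"yaw":0,"gripper":-1}]' | grep -E "pos|force"; done
```

```text
time_s: 4.55
ee_pos: [513.7, -74.7, 93.9]
ee_rot: [-180.0, 0.1, 5.2]
force: [1.4, -1.0, 1.0]
gripper_width: 0.7
ee_pos: [514.7, -75.2, 93.6]
force: [-0.4, 0.5, 0.9]
ee_pos: [514.5, -74.9, 92.2]
force: [-0.1, 0.5, 0.8]
ee_pos: [514.3, -74.7, 90.8]
force: [-0.3, -0.3, -0.4]
ee_pos: [514.3, -74.5, 89.5]
force: [0.8, -0.1, 0.4]
```

```bash
for i in 1 2 3 4; do python3 -m inch '[{"x":0,"y":0,"z":0.12,"yaw":0,"gripper":-1},{"x":0,"y":0,"z":0,"yaw":0,"gripper":-1}]' | grep -E "pos|force"; done
```

```text
ee_pos: [514.2, -74.5, 88.2]
force: [-0.7, -0.2, 0.4]
ee_pos: [514.3, -74.5, 87.1]
force: [0.3, -0.0, 0.2]
ee_pos: [514.4, -74.5, 85.9]
force: [-1.2, -0.8, -0.2]
ee_pos: [514.4, -74.4, 84.8]
force: [-0.5, 0.6, 0.2]
```

```bash
for i in 1 2 3; do python3 -m inch '[{"x":0,"y":0,"z":0.1,"yaw":0,"gripper":-1},{"x":0,"y":0,"z":0,"yaw":0,"gripper":-1}]' | grep -E "pos|force"; done
```

```text
ee_pos: [514.4, -74.4, 83.8]
force: [-0.5, 1.0, 0.6]
ee_pos: [514.4, -74.4, 83.4]
force: [-0.4, 2.1, 4.0]
ee_pos: [514.5, -74.4, 83.2]
force: [-1.9, 2.9, 10.8]
```

```bash
python3 - <<'E'
from h import *
b=cams.grab_frame("scene")["pixels"]
cv2.imwrite("pics/c2.png",cv2.resize(b[170:330,190:390],(800,640))[:600,:,::-1])
E
```

```text
(no output)
```

View pics/c2.png

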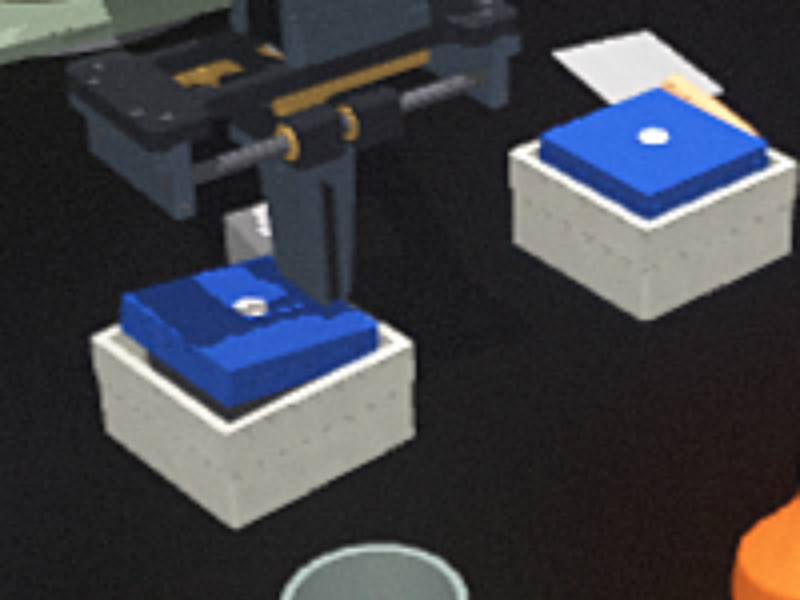

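The picture shows the cover clearly tilted: its left edge is lifted off the cell at about (150,350) and its right side is down under the finger. This is the loose one. I'll lift, go to its middle and press.

```bash
python3 -m inch '[{"x":0,"y":0,"z":-2.5,"yaw":0,"gripper":-1},{"x":0,"y":0,"z":0,"yaw":0,"gripper":-1},{"x":0.17,"y":1.72,"z":0,"yaw":0,"gripper":-1},{"x":0.17,"y":1.72,"z":0,"yaw":0,"gripper":-1},{"x":0,"y":0,"z":0,"yaw":0,"gripper":-1},{"x":0,"y":0,"z":0,"yaw":0,"gripper":-1},{"x":0,"y":0,"z":1.6,"yaw":0,"gripper":-1},{"x":0,"y":0,"z":0,"yaw":0,"gripper":-1},{"x":0,"y":0,"z":0,"yaw":0,"gripper":-1}]'
python3 - <<'E'
from h import *
b=cams.grab_frame("scene")["pixels"]
cv2.imwrite("pics/c3.png",cv2.resize(b[200:320,190:350],(800,600))[:,:,::-1])
E
```

```text
time_s: 7.18
ee_pos: [519.8, -107.7, 90.1]
ee_rot: [-179.9, 0.2, 5.3]
force: [0.6, 0.4, -0.2]
gripper_width: 0.6
```

View pics/c3.png

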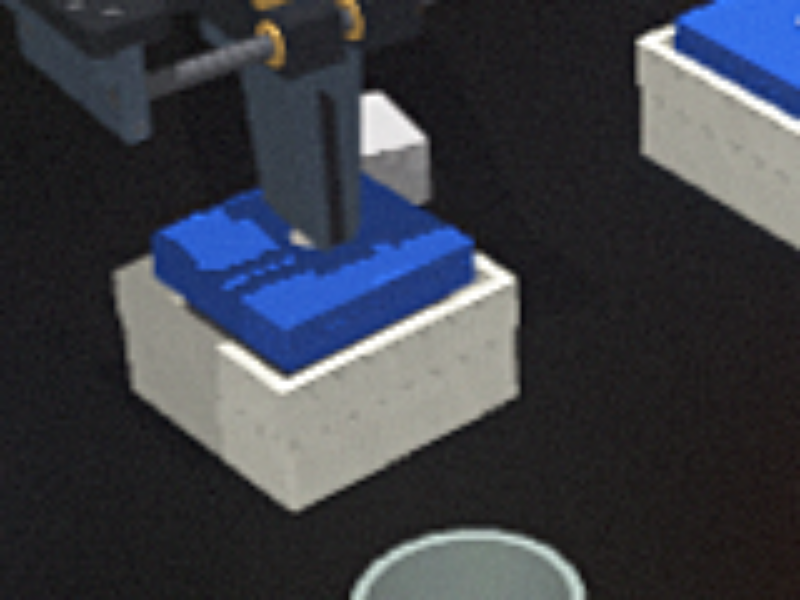

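The cover has sprung level, and the fingertip covers the dot at about (300,238). I'll press now.

```bash
for i in 1 2 3 4 5 6; do python3 -m inch '[{"x":0,"y":0,"z":0.13,"yaw":0,"gripper":-1},{"x":0,"y":0,"z":0,"yaw":0,"gripper":-1}]' | grep -E "pos|force"; done
```

```text
ee_pos: [521.0, -108.2, 89.9]
force: [-0.5, -0.3, -1.0]
ee_pos: [520.9, -108.4, 88.4]
force: [-0.4, -0.1, 0.1]
ee_pos: [521.0, -108.4, 87.5]
force: [-1.5, 1.2, 4.0]
ee_pos: [521.0, -108.4, 86.3]
force: [-1.9, 0.6, 5.0]
ee_pos: [521.0, -108.4, 85.1]
force: [-1.6, 0.9, 5.3]
ee_pos: [521.0, -108.4, 83.8]
force: [-1.5, 0.7, 5.6]
```

```bash
for i in 1 2 3; do python3 -m inch '[{"x":0,"y":0,"z":0.13,"yaw":0,"gripper":-1},{"x":0,"y":0,"z":0,"yaw":0,"gripper":-1}]' | grep -E "pos|force"; done
python3 - <<'E'
from h import *
b=cams.grab_frame("scene")["pixels"]
cv2.imwrite("pics/c4.png",cv2.resize(b[200:320,190:350],(800,600))[:,:,::-1])
E
```

```text
ee_pos: [521.0, -108.4, 83.0]
force: [-2.4, 1.2, 8.9]
ee_pos: [521.1, -108.4, 83.0]
force: [-5.1, 1.5, 18.7]
ee_pos: [521.1, -108.4, 83.0]
force: [-7.3, 2.1, 27.4]
```

View pics/c4.png

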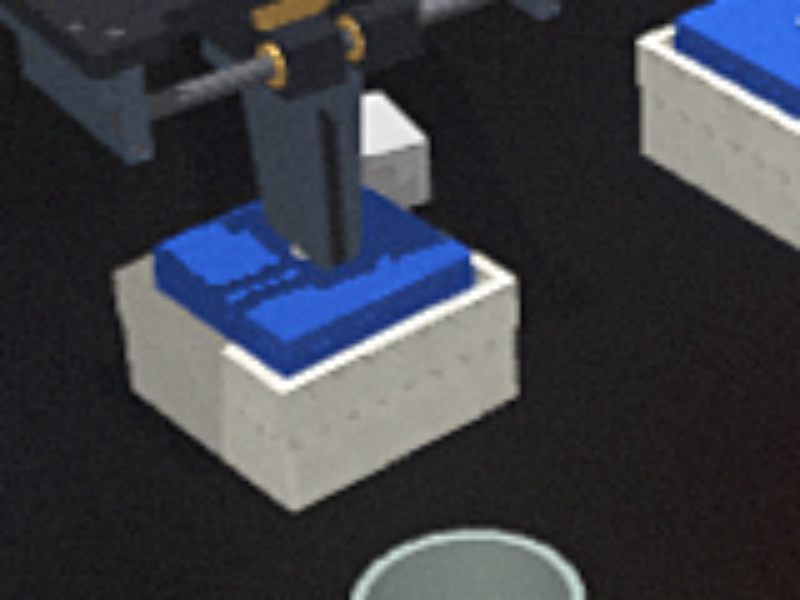

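```bash
python3 - <<'E'
from h import *
for n in("c3","c4"):
    p=cv2.imread(f"pics/{n}.png");m=cv2.inRange(cv2.cvtColor(p,cv2.COLOR_BGR2HSV),(100,90,40),(130,255,255));m[:,520:]=0
    m=cv2.morphologyEx(m,cv2.MORPH_OPEN,np.ones((9,9)))
    # lower and upper boundary rows at columns: left side, front, right side
    print(n,[(c,np.flatnonzero(m[:,c]).min(),np.flatnonzero(m[:,c]).max()) for c in(170,200,230,260,290,320,350,380,410,440,460)])
print(telemetry.state()["force"],telemetry.state()["ee_pos"])
E
```

```text
c3 [(170, np.int64(222), np.int64(287)), (200, np.int64(209), np.int64(312)), (230, np.int64(195), np.int64(333)), (260, np.int64(186), np.int64(354)), (290, np.int64(222), np.int64(371)), (320, np.int64(248), np.int64(358)), (350, np.int64(237), np.int64(344)), (380, np.int64(184), np.int64(328)), (410, np.int64(202), np.int64(313)), (440, np.int64(217), np.int64(299)), (460, np.int64(228), np.int64(287))]
c4 [(170, np.int64(234), np.int64(297)), (200, np.int64(220), np.int64(319)), (230, np.int64(208), np.int64(339)), (260, np.int64(198), np.int64(359)), (290, np.int64(240), np.int64(375)), (320, np.int64(265), np.int64(360)), (350, np.int64(258), np.int64(345)), (380, np.int64(195), np.int64(330)), (410, np.int64(211), np.int64(315)), (440, np.int64(229), np.int64(301)), (460, np.int64(239), np.int64(292))]
[-6.58480154  1.57328782 26.92202899] [ 521.05480598 -108.44871402   82.97225586]
```

The upper edges dropped evenly by 9–13 px on both sides, so the cover is level. TCP travel was about 4.7 mm to a hard stop. I'll hold briefly and hand in.

```bash
python3 -m inch '[{"x":0,"y":0,"z":0,"yaw":0,"gripper":-1},{"x":0,"y":0,"z":0,"yaw":0,"gripper":-1},{"x":0,"y":0,"z":0,"yaw":0,"gripper":-1},{"x":0,"y":0,"z":0,"yaw":0,"gripper":-1}]'; python3 -c "
from workcell import env;print(env.job_done())"
```

```text
time_s: 9.12
ee_pos: [521.1, -108.4, 83.0]
ee_rot: [180.0, -0.1, 5.2]
force: [-7.1, 2.0, 26.7]
gripper_width: 0.3
the job is handed in; nothing more can be done
None
```

The loose cover was the one at about (521, -108). It is pressed home, and I handed the job in at 9.1 s with the closed fingertips still holding it down.

- **Finding it:** I pressed two covers near an edge. The one at y ≈ -320 held hard at 9 N, so it is seated. The one at y ≈ -108 visibly rocked under the finger and sprang level again when released. I did not probe the other two, since only one is loose.
- **Pressing home:** pressed at its middle, the cover slid about 4.7 mm against about 5–6 N on the wrist sensor, then stopped hard. That is less than the 8 N in the description, and I did not look into why.
- **Last checks:** the wrist force was steady at about 27 N. In the before and after pictures the cover's upper edges had dropped evenly on both sides, so it is level. The arm touched nothing else that I know of, but I took no final picture of the bystanders.

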